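Clamp the model gas tank with the rim-scale handwheel

ROBOT

A 7-joint arm with a two-finger parallel gripper is mounted at the origin on a cart in front of the work surface, level with it; the furniture and walls round the work are solid. World frame = base frame: x ahead of the robot, y to its left, z up, the work surface at z = 0. Lengths are in m, angles in rad, forces in N, time in s.
With the tool pointing down it reaches from about 0.425 to 0.925 m from the base axis. Payload 6.8 kg.
Tool frame: the origin (TCP) lies at the very end of the fingers, on their centre line; the grasp point (between the pads) lies 19 mm behind it; z points along the fingers, y is the line along which they close (so a half turn about z gives the same grasp; the last joint's range is limited). The gripper opens to 85 mm and grips with 20 to 120 N. Pads are 22 mm wide; open, the fingers measure 114 mm over their backs; the gripper's body (76 mm by 85 mm) begins 54 mm behind the grasp point. The pads swing forward as they close: fully open they stand 13 mm farther back than shut.
Start: joints at [1.19, 0.477, 0.022, 1.555, -0.011, 1.109, -0.083], TCP at [0.182, -0.65, 0.231] pointing down, gripper open.
Joint ranges: [-2.96, 2.96], [-0.34, 2.1], [-1.41, 1.46], [0.24, 2.44], [-1.37, 4.51], [0.17, 1.92], [-2.96, 2.96]. Speed limits (rad/s): [2.39, 2.39, 3.14, 3.14, 3.14, 3.14, 3.14].

INTERFACE

Orientations are given as a 3x3 rotation matrix whose columns are the frame's x, y, z axes.
In Python, from workcell import robot gives the robot as it stands. The module is installed in compiled form; this text tells all that it offers.
- The arm moves only by the shell command python3 -m pendant [OPENING] [FORCE], which reads ROWS from standard input. ROWS is a JSON list of rows, 1 to 10 of them, each an object with the fields dx, dy, dz (the shift in units of 50 mm), rx, ry, rz (a rotation vector in rad); a field left out counts as zero; each row is the pose to reach, as a shift and turn from the pose commanded when the command began, along the tool's axes at that moment; what a row does not reach only later rows make up. A row lasts 1/10 s, in which the tool goes at most 0.05 m and 0.15 rad, less where a joint would pass 70% of its speed; a pose out of reach is approached as far as the arm can. OPENING is the finger opening in m, set as the command begins (- or left out keeps the last). The fingers move at their own pace and stop on an object; FORCE is the grip in N (left out, the last holds). Time passes only in rows, so rows that do not move let the fingers close. It prints the time, the measured TCP pose, the force, the opening and the grip force at its end. Input that does not fit is refused with a message, and nothing moves.
- robot.get_obs(): the state, without advancing time (a new reading comes with each control period).
- robot.snapshot(name): name is "scene" or "top" or "wrist"; returns the picture (400x640x3 uint8, red, green, blue); there is no depth.
- robot.camera_params(name): a dict with "mtx" (3x3 intrinsics, pixels), "position" and "attitude" of the camera in the world; the wrist camera has in their place "mount" (4x4, takes a point from camera to tool coordinates, whose origin is the TCP and whose axes are the flange's). Camera axes: x right, y down, z forward; pixel columns grow to the right and rows downward; lengths in m; the calibration is good to about 2 mm. The wrist camera is an equidistant fisheye: a pixel r from the principal point sees the ray r / f radians off the axis. A picture is of the moment at which its call begins: read the wrist's pose just before it. camera_params takes no time and is no camera call.
- robot.close_job(): hands the job in; it is judged then, once.
The state is a dict: "time_s": time; "joint_positions": joint angles; "joint_vel": joint speeds; "joint_efforts": joint torques, N m; "ee_pos": TCP position; "ee_rot": TCP orientation; "force": force on the tool from outside, world axes, zero at the start; "ft_torque": the same for the moment, N m; "gripper_width": finger opening in m; "gripper_force": force on a finger pad.
Only numpy, scipy, OpenCV 4.12 (cv2) and the standard library are available. Lean on these libraries where they do the work, as an engineer would, in place of code of your own. Each camera call takes 0.05 s, during which the arm holds its last target. There are 200 camera calls.

TASK

The model gas tank's ends have just been glued: stand it squarely on the clamp bed between the sprung pad and the end block, with one end up against the end block, and let go. Then turn the handwheel clockwise by its crank knob until you feel the pad bite on the tank, and from there move the pointer on the wheel's far rim on by one stud spacing, no more, so that the tank is left held firmly but gently. Let go of the wheel and leave the other things on the table alone.

Things in the scene. Friction and masses are not known exactly. Their poses are not given: they have to be found in the camera images.
- tank: white model gas tank lying on two saddles, 34 wide (x) x 84 long (y) x 46 high (z) mm, 0.06 kg; its flanks are a plain grasp across x, best at 25 mm height. Origin at the centre of its underside, z up. It starts standing on the table. Its ends are alike.
- clamp: gluing clamp screwed to the table: aluminium bed plate 62 mm wide, top 8 mm above the table, running along the clamp's +y to the end block; at its other end a round grey housing, radius 74 mm, 30 mm high, that carries the handwheel. Origin on the wheel's axis at table height, z up, +x to the far side.
- end_block: fixed grey block with a rubber face at the far left end of the bed, 40 wide (x), 44 high mm. Origin on the bed's top under the middle of its face; the face looks along -y, its axes are those of the clamp. A tank against it has its origin at 42 mm in -y, x = 0. Between block and drawn-back pad there is 90 to 106 mm of room.
- handwheel (a joint): handwheel angle in rad, 0 to 3.2, grows clockwise from above, which closes the jaw, 12 mm per rad; starts at 0.05 to 0.3; the bite comes somewhere between 0.9 and 2.5. Friction about 0.18 N m (4.3 N at the knob) holds the wheel where it is left; the bite adds about 1.4 N at the knob at once, then 0.29 N per further mm.
- wheel_axis (a point): centre of the handwheel, on its upright axis, 42 mm above the table; the black rim has radius 46 mm and is 9 mm thick.
- pointer_tip (a point): tip of the aluminium pointer that sticks out of the rim, 59.5 mm from the axis, 42 mm above the table; it sits on the far side, across from the crank knob, and moves along the studs.
- crank_grip (a point): middle of the upright crank knob, at 42 mm from the axis and 70 mm above the table; the knob is round, about 16 mm thick, its grip from 51 to 87 mm above the table. It is fixed to the wheel.
- tape_roll: black roll of tape lying flat, 53 mm across, 18 high; a bystander, origin under its centre
- wheelset: loose grey wheel set 42x22x22 mm; a bystander, origin under its centre
- oil_bottle: needle oiler bottle, 33 mm across, 100 high; a bystander, origin under its centre
- track_rubber: grey-green cleaning block 28x60x17 mm; a bystander, origin under its centre
- sleeper_0: spare timber sleeper 12x62x10 mm; a bystander, origin under its centre
- jaw_way (a point): fixed point on the bed's top, midway under the moving jaw, 157 mm from the axis. Above it moves a pad (30 wide, 30 high mm) on a rod with a brass collar: its face stands near 157 mm + 12 mm per rad of wheel angle from the axis, but is re-set by hand each time by up to 8 mm either way and is not measured; feel its bite.
- pad_spring (a point): fixed point on the bed's top 130 mm from the axis, under the pad's coil spring. The pad needs 5 N to start giving and 1 N more per mm; it has 12 mm of give and then is solid. So one stud spacing past the bite is 6.3 mm of give, about 11 N on the tank.
- far_stud (a point): foot of the middle one of the upright steel studs of the rim scale: straight behind the axis (+x of the clamp), 64.5 mm from it, 30 mm above the table; the others stand every 30 degrees (0.524 rad) on either side, 13 mm high, fixed to the housing.
Things that resemble listed ones, but are neither listed nor needed, are in the scene too. Leave any blue or red look-alike of the tank alone.

How it is judged:
By the outcome, as a careful person would: the job done as asked, in the order asked, and still so for the second after the job is handed in, with the robot touching nothing.
It also fails if it takes over 72 s, if anything falls off the work surface, if the arm or the gripper's body presses on something with over 40 N, if the wrist force passes 120 N, or if a joint passes its speed limit or range.

## Working session

There is one attempt and no reset: what is moved stays moved. The work goes in short steps, Python scripts to look and compute and a shell command to move; the robot and the scene stay as the last step left them, time stands still between calls to the robot, and variables do not carry over. Pictures are saved under pics/ and viewed, at most 10 in all, crops included, and the job is handed in when it is done.

```bash
mkdir -p pics; cat > h.py <<'E'
import numpy as np, cv2
from workcell import robot
def snap(n,f):
    o=robot.get_obs(); im=robot.snapshot(n); cv2.imwrite('pics/'+f,im[:,:,::-1]); return o,im
def ray(n,px,o=None):
    p=robot.camera_params(n); K=np.array(p['mtx']); u=(px[0]-K[0,2])/K[0,0]; v=(px[1]-K[1,2])/K[1,1]
    if n=='wrist':
        r=np.hypot(u,v); d=np.array([u/r*np.sin(r),v/r*np.sin(r),np.cos(r)]) if r>0 else np.array([0,0,1.])
        M=np.array(p['mount']); R=np.array(o['ee_rot']); return np.array(o['ee_pos'])+R@M[:3,3], R@M[:3,:3]@d
    d=np.array(p['attitude'])
    return np.array(p['position']), d@np.array([u,v,1.])
def plane(n,px,z,o=None):
    c,d=ray(n,px,o); return c+d*(z-c[2])/d[2]
def tri(a,b):
    A=[];B=[]
    S=np.zeros((3,3));t=np.zeros(3)
    for c,d in (a,b):
        d=d/np.linalg.norm(d);P=np.eye(3)-np.outer(d,d);S+=P;t+=P@c
    x=np.linalg.solve(S,t); return x,[np.linalg.norm(np.cross(x-c,d/np.linalg.norm(d))) for c,d in (a,b)]
E
python3 - <<'E'
from h import *
for n in('scene','top','wrist'):
    o,im=snap(n,n+'0.png'); p=robot.camera_params(n); print(n,{k:np.round(v,3).tolist() if not isinstance(v,str) else v for k,v in p.items()})
print({k:np.round(v,3).tolist() for k,v in o.items()})
E
```

```text
scene {'mtx': [[448.173, 0.0, 322.211], [0.0, 448.173, 203.93], [0.0, 0.0, 1.0]], 'position': [-0.316, 0.449, 0.852], 'attitude': [[-0.312, -0.663, 0.68], [-0.95, 0.204, -0.237], [0.019, -0.72, -0.693]]}
top {'mtx': [[467.385, 0.0, 314.12], [0.0, 467.385, 200.937], [0.0, 0.0, 1.0]], 'position': [0.344, 0.183, 1.384], 'attitude': [[0.03, -0.995, 0.095], [-0.999, -0.031, -0.015], [0.018, -0.095, -0.995]]}
wrist {'mtx': [[309.707, 0.0, 323.237], [0.0, 309.707, 194.234], [0.0, 0.0, 1.0]], 'mount': [[-0.0, -0.957, -0.289, 0.074], [1.0, -0.0, -0.0, -0.0], [0.0, -0.289, 0.957, -0.144], [0.0, 0.0, 0.0, 1.0]]}
{'time_s': 0.1, 'joint_positions': [1.19, 0.478, 0.022, 1.556, -0.011, 1.109, -0.083], 'joint_vel': [0.001, -0.002, -0.0, -0.001, -0.0, 0.002, 0.001], 'joint_efforts': [0.004, -59.776, 1.613, -28.196, 0.013, 0.005, -0.0], 'ee_pos': [0.182, -0.65, 0.23], 'ee_rot': [[0.963, 0.269, -0.001], [0.269, -0.963, 0.002], [-0.0, -0.002, -1.0]], 'force': [0.638, 0.541, -0.449], 'ft_torque': [0.006, -0.029, -0.028], 'gripper_force': 0.0, 'gripper_width': 0.085}
```

View pics/top0.png

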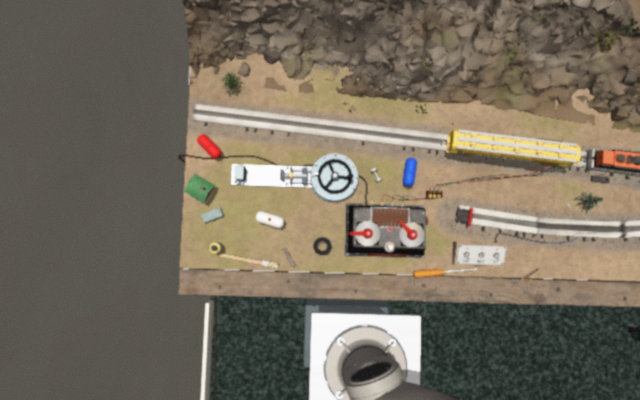

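View pics/scene0.png

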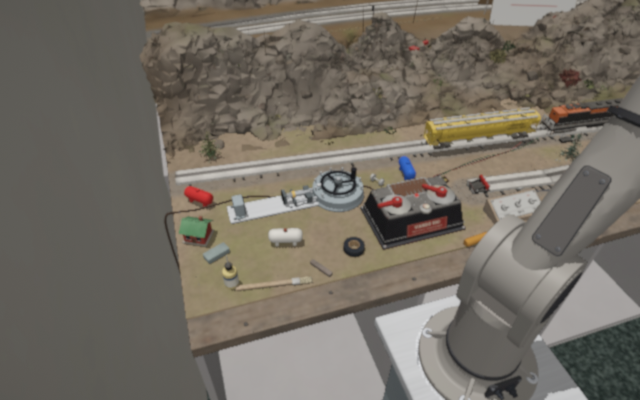

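The top view shows the white tank at about (270,220) and the wheel at (334,177). The bed runs left to the block at (237,175), and a wall fills the left side. The scene view agrees: tank (286,236), wheel (338,182), with the knob up at (352,172).

```bash
python3 - <<'E'
from h import *
def blob(im,x0,y0,x1,y1,thr=165):
    g=im[y0:y1,x0:x1].min(2); hs=cv2.cvtColor(im[y0:y1,x0:x1],cv2.COLOR_RGB2HSV)
    m=((g>thr)&(hs[...,1]<60)).astype(np.uint8); n,l,s,c=cv2.connectedComponentsWithStats(m)
    i=1+np.argmax(s[1:,4]); cn=cv2.findContours((l==i).astype(np.uint8),0,2)[0][0]
    return c[i]+[x0,y0], s[i], cv2.minAreaRect(cn+np.array([x0,y0]))
t=cv2.imread('pics/top0.png')[:,:,::-1].copy(); s=cv2.imread('pics/scene0.png')[:,:,::-1].copy()
a=blob(t,245,205,295,235); b=blob(s,260,222,310,255)
print(a,b); print(tri(ray('top',a[0]),ray('scene',b[0])))
for z in(0.025,.046): print(plane('top',a[0],z))
bx=cv2.boxPoints(a[2]); print([plane('top',p,.03).round(3) for p in bx])
print('wheel',plane('top',(334.5,176.5),.042), tri(ray('top',(334.5,176.5)),ray('scene',(339,182))))
print('bed end',plane('top',(232,175),.02))
c=blob(t,225,155,300,195,170);print(c,[plane('top',p,.008).round(3) for p in cv2.boxPoints(c[2])])
crop=cv2.resize(t[120:260,180:380],(800,560),interpolation=cv2.INTER_CUBIC);cv2.imwrite('pics/topcrop.png',crop[:,:,::-1])
E
```

```text
(array([269.00359712, 218.79856115]), array([ 11,   6,  27,  16, 278], dtype=int32), ((269.0622863769531, 218.8007354736328), (27.799230575561523, 10.797554969787598), 17.35402488708496)) (array([284.20141343, 233.46996466]), array([  9,   6,  32,  11, 283], dtype=int32), ((284.5, 233.0), (10.0, 31.0), 90.0))
(array([0.41814256, 0.29025524, 0.03017244]), [np.float64(0.0003285544270165475), np.float64(0.0003285544270165089)])
[0.41852765 0.29098154 0.025     ]
[0.41738205 0.2893056  0.046     ]
[array([0.414, 0.333, 0.03 ]), array([0.444, 0.325, 0.03 ]), array([0.422, 0.248, 0.03 ]), array([0.392, 0.256, 0.03 ])]
wheel [0.54616036 0.10475041 0.042     ] (array([0.54495217, 0.10320936, 0.04533873]), [np.float64(0.0018728237272554933), np.float64(0.0018728237272554263)])
bed end [0.5441712  0.40486053 0.02      ]
(array([264.83543307, 174.78897638]), array([   6,    9,   69,   23, 1270], dtype=int32), ((265.0165710449219, 175.0363006591797), (68.70619201660156, 21.343534469604492), 2.045408248901367)) [array([0.517, 0.411, 0.008]), array([0.581, 0.411, 0.008]), array([0.581, 0.207, 0.008]), array([0.517, 0.207, 0.008])]
```

View pics/topcrop.png

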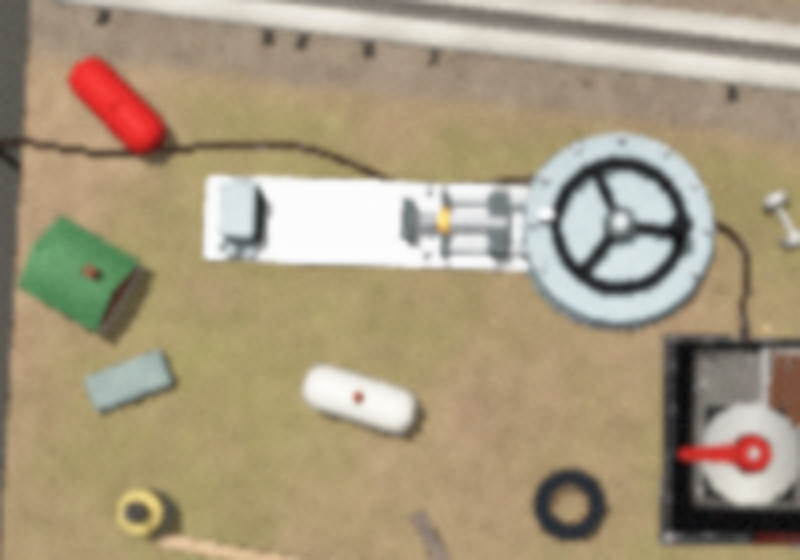

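The tank is at about (0.418, 0.290), 30 mm mean height, tilted 16° from +y. The wheel axis is at about (0.545, 0.104), the bed runs along +y, and the end block face is at about y = 0.37. The sizes match the text. I'll move over the work in two legs for wrist views.

Units first: shifts go in units of 50 mm. So 0.043 m is 0.86, -0.029 m is -0.58.

```bash
echo '[{"dx":0.86, "dy":-0.58, "dz":-0.06, "rz":-0.1}, {"dx":1.74, "dy":-1.18, "dz":-0.12, "rz":-0.2}, {"dx":2.6, "dy":-1.76, "dz":-0.2, "rz":-0.3}, {"dx":3.46, "dy":-2.36, "dz":-0.26, "rz":-0.4}, {"dx":4.34, "dy":-2.94, "dz":-0.32, "rz":-0.5}, {"dx":5.2, "dy":-3.52, "dz":-0.4, "rz":-0.6}, {"dx":6.06, "dy":-4.12, "dz":-0.46, "rz":-0.7}, {"dx":6.92, "dy":-4.7, "dz":-0.52, "rz":-0.8}, {"dx":7.8, "dy":-5.3, "dz":-0.6, "rz":-0.9}, {"dx":8.66, "dy":-5.88, "dz":-0.6, "rz":-1.02}]' | python3 -m pendant
cat >> h.py <<'E'
def to(p,yaw=None,off=0):
    """tool-axis shift to world TCP p; yaw = world angle (deg) of tool x; from measured pose"""
    o=robot.get_obs(); R=np.array(o['ee_rot']); d=R.T@(np.array(p)-o['ee_pos']); 
    y0=np.degrees(np.arctan2(R[1,0],R[0,0])); s=f'shift {d.round(4)} len {np.linalg.norm(d):.3f} yaw {y0:.2f} tilt {R[:,2].round(4)}'
    if yaw is not None: s+=f' rz {-np.radians((yaw-y0+180)%360-180):.4f}'
    print(s)
E
python3 -c "
from h import *
to((.48,.2,.26),74.4)"
```

```text
time_s: 1.15
ee_pos: [0.5049, -0.2672, 0.2612]
ee_rot: [[0.27, 0.963, 0.0], [0.963, -0.27, -0.001], [-0.0, 0.001, -1.0]]
force: [0.6, -1.2, -1.0]
gripper_width: 0.0852
gripper_force: 0.0
shift [ 0.4431 -0.1504  0.0009] len 0.468 yaw 74.31 tilt [ 4.e-04 -6.e-04 -1.e+00] rz -0.0016
```

In the tool's units: 0.27 m is 5.4, -0.16 m is -3.2.

```bash
echo '[{"dx":0.9, "dy":-0.34}, {"dx":1.8, "dy":-0.68}, {"dx":2.7, "dy":-1.02}, {"dx":3.6, "dy":-1.36}, {"dx":4.5, "dy":-1.7}, {"dx":5.4, "dy":-2.04}, {"dx":6.3, "dy":-2.38}, {"dx":7.2, "dy":-2.72}, {"dx":8, "dy":-3}, {"dx":8.4, "dy":-3.2}]' | python3 -m pendant
echo '[{"dx":8.4, "dy":-3.2}]' | python3 -m pendant >/dev/null --help 2>/dev/null; python3 - <<'E'
from h import *
o,im=snap('wrist','w1.png'); print(o['time_s'],o['ee_pos'],np.abs(o['joint_vel']).max()); np.save('o1.npy',o,allow_pickle=True)
E
```

```text
time_s: 2.15
ee_pos: [0.4644, 0.1831, 0.261]
ee_rot: [[0.27, 0.963, 0.0], [0.963, -0.27, 0.002], [0.002, -0.0, -1.0]]
force: [-0.3, 0.0, 0.7]
gripper_width: 0.0856
gripper_force: 0.0
2.15 [0.46439728 0.18312631 0.26102371] 0.46752132556562315
```

View pics/w1.png

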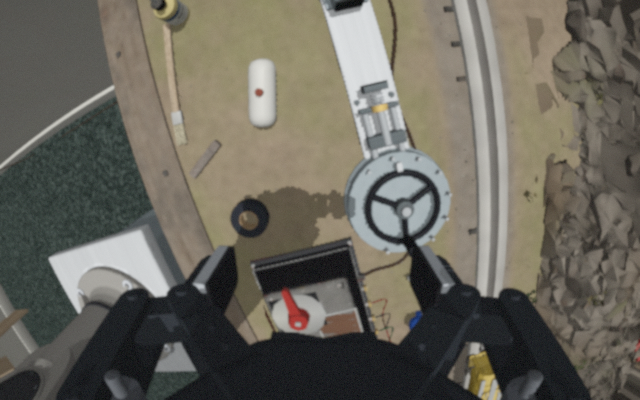

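The view shows the tank at (262,93), the wheel hub at (405,210), the pad near (375,90) and the block at the top edge. I need a settled picture here, then a second one further along +y.

In the tool's units: 0.1 m is 2, 0.08 m is 1.6.

```bash
echo '[{}, {}, {}]' | python3 -m pendant | head -2
python3 - <<'E'
from h import *
o,im=snap('wrist','wa.png'); print(np.abs(o['joint_vel']).max()); np.save('oa.npy',o,allow_pickle=True)
E
echo '[{"dx":0.8, "dy":-0.2}, {"dx":1.6, "dy":-0.4}, {"dx":2, "dy":-0.6}, {"dx":2, "dy":-0.6}, {"dx":2, "dy":-0.6}, {"dx":2, "dy":-0.6}]' | python3 -m pendant | head -2
python3 - <<'E'
from h import *
o,im=snap('wrist','wb.png'); print(np.abs(o['joint_vel']).max()); np.save('ob.npy',o,allow_pickle=True)
a=cv2.imread('pics/wa.png')[0:270,200:500]
cv2.imwrite('pics/ab.png',np.hstack([cv2.resize(a,(400,360)),cv2.resize(im[0:360,100:500,::-1],(400,360))]))
E
```

```text
time_s: 2.5
ee_pos: [0.4656, 0.1773, 0.2605]
0.005166141661820625
time_s: 3.15
ee_pos: [0.4646, 0.2814, 0.2605]
0.0050061780576847285
```

View pics/ab.png

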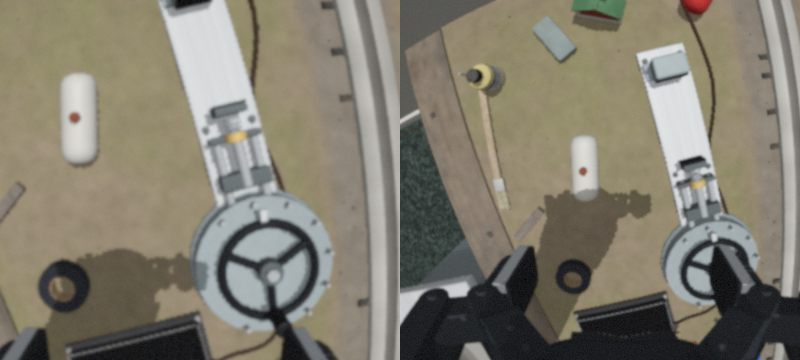

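Left half: tank at (78,118), hub at (272,272). Right half: tank at (584,168) partly in shadow, block at (670,68), pad face at about (692,162). Now extract these through contours and rays.

```bash
cat > m.py <<'E'
from h import *
L=lambda k:(np.load(f'o{k}.npy',allow_pickle=True).item(), cv2.imread(f'pics/w{k}.png')[:,:,::-1].copy())
oa,A=L('a'); ob,B=L('b')
def comp(m,near):
    n,l,s,c=cv2.connectedComponentsWithStats(m.astype(np.uint8)); 
    i=1+np.argmin([np.hypot(*(c[j]-near)) if s[j,4]>15 else 1e9 for j in range(1,n)]); return l==i,c[i],s[i]
def red(im,near):
    h=im.astype(int); m=(h[...,0]-h[...,1]>35)&(np.hypot(*(np.indices(m0:=im.shape[:2])[::-1]-np.array(near)[:,None,None]))<15)
    return comp(m,near)[1]
# pixels: A crop scale .75, offset 200 ; B scale 1 offset 100
ra=red(A,(200+78*.75,118*.75)); rb=red(B,(284,170)); print('dot',ra,rb,tri(ray('wrist',ra,oa),ray('wrist',rb,ob)))
for o,im,near in((oa,A,(258,88)),(ob,B,(284,168))):
    hs=cv2.cvtColor(im,cv2.COLOR_RGB2HSV); m=(im.min(2)>(150 if im is A else 120))&(hs[...,1]<50); k,c,s=comp(m,near)
    cn=cv2.findContours(k.astype(np.uint8),0,1)[0][0][:,0]; P=np.array([plane('wrist',p,.027,o)[:2] for p in cn],np.float32)
    r=cv2.minAreaRect(P); print('tank',c,s,np.round(r[0],4),np.round(r[1],4),r[2])
# wheel rim: dark pixels
for o,im,near in((oa,A,(404,204)),(ob,B,(310,262))):
    g=im.max(2); yy,xx=np.indices(g.shape); m=(g<60)&(np.hypot(xx-near[0],yy-near[1])<45)
    P=np.array([plane('wrist',p,.044,o)[:2] for p in np.argwhere(m)[:,::-1]])
    c=np.array([.545,.104])
    for _ in range(20):
        d=np.hypot(*(P-c).T); q=P[(d>.038)&(d<.052)]; 
        x=np.linalg.lstsq(np.c_[2*q,np.ones(len(q))],(q**2).sum(1),rcond=None)[0]; c=x[:2]
    print('rim c',c,'R',np.sqrt(x[2]+c@c),len(q))
# bed edges on z=.008
for o,im,near in((oa,A,(360,60)),(ob,B,(282,110))):
    hs=cv2.cvtColor(im,cv2.COLOR_RGB2HSV); m=(im.min(2)>165)&(hs[...,1]<40); k,c,s=comp(m,near)
    cn=cv2.findContours(k.astype(np.uint8),0,1)[0][0][:,0]; P=np.array([plane('wrist',p,.008,o)[:2] for p in cn])
    print('bed',s,P.min(0),P.max(0))
    Q=P[(P[:,1]>.28)&(P[:,1]<.35)]; 
    for sg in(-1,1):
        e=Q[np.sign(Q[:,0]-np.median(P[:,0]))==sg]
        if len(e)>4: f=np.polyfit(e[:,1],e[:,0],1); print(sg,len(e),'slope',f[0],'x@.32',np.polyval(f,.32),'std',(e[:,0]-np.polyval(f,e[:,1])).std())
c=B[20:230,240:360]; cv2.imwrite('pics/bc.png',cv2.resize(c,None,fx=3,fy=2.8,interpolation=2)[:,:,::-1])
E
sed -i 's/fx=3,fy=2.8/fx=2.8,fy=2.8/' m.py; python3 m.py
```

```text
dot [255.5  87.5] [282.58064516 170.93548387] (array([0.41706172, 0.28953627, 0.04598708]), [np.float64(5.301583013757299e-06), np.float64(5.301583013675191e-06)])
tank [258.30206986  87.42755498] [ 245   55   27   66 1546] [0.4165 0.291 ] [0.0816 0.0322] 74.43592071533203
tank [284.1639833  165.51580203] [ 270  134   29   66 1677] [0.4165 0.2902] [0.0836 0.0355] 72.84456634521484
rim c [0.54737606 0.10552016] R 0.04546303798246999 1012
rim c [0. 0.] R 0.0 0
bed [ 319    0   77  155 4438] [0.51768796 0.17069324] [0.58004339 0.38051869]
-1 51 slope 0.002461537184602652 x@.32 0.5187885484819189 std 0.00035482450972394583
1 50 slope 0.0040917243766007355 x@.32 0.5792112996528669 std 0.00038115072123600166
bed [ 272  136   25   57 1177] [0.39003986 0.25594739] [0.43645944 0.32819954]
-1 37 slope 0.30298371982142625 x@.32 0.407583306251431 std 0.0006661989251113442
1 48 slope -0.08605778391116159 x@.32 0.4287407896027608 std 0.0052819159983129235
```

View pics/bc.png

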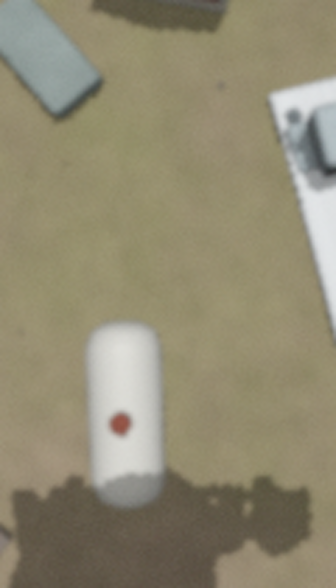

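The dot triangulates to z = 0.046, so the tank is at (0.417, 0.290) with its long axis at 73.6°. The bed centreline is x = 0.549 with a slope of about 0.003, and the wheel axis is at (0.547, 0.1055) with R 45.5 mm. Next, intensity profiles along the bed will give the block face and the pad.

```bash
python3 - <<'E'
from h import *
o=np.load('ob.npy',allow_pickle=True).item(); B=cv2.imread('pics/wb.png')
p=robot.camera_params('wrist');M=np.array(p['mount']);K=np.array(p['mtx']);R=np.array(o['ee_rot'])
def proj(P):
    q=M[:3,:3].T@(R.T@(np.array(P)-o['ee_pos'])-M[:3,3]); t=np.arctan2(np.hypot(q[0],q[1]),q[2]); h=np.hypot(q[0],q[1])
    return K[0,2]+K[0,0]*t*q[0]/h, K[1,2]+K[0,0]*t*q[1]/h
print('cam',o['ee_pos']+R@M[:3,3])
g=cv2.cvtColor(B,cv2.COLOR_BGR2GRAY)
for z,y0,y1 in((.052,.34,.42),(.008,.34,.42),(.038,.24,.30),(.008,.24,.3)):
    print(z,[(round(y*1000),int(np.mean([cv2.getRectSubPix(g,(1,1),proj((x,y,z)))[0,0] for x in np.arange(.538,.561,.004)]))) for y in np.arange(y0,y1,.0025)])
E
```

```text
cam [0.48541504 0.35273674 0.40451923]
0.052 [(340, 222), (342, 222), (345, 222), (348, 223), (350, 222), (353, 223), (355, 222), (358, 222), (360, 201), (363, 163), (365, 113), (368, 80), (370, 154), (373, 184), (375, 186), (378, 186), (380, 186), (383, 187), (385, 188), (388, 188), (390, 187), (393, 181), (395, 208), (398, 221), (400, 222), (403, 208), (405, 154), (408, 140), (410, 141), (413, 141), (415, 140), (418, 139)]
0.008 [(340, 222), (342, 223), (345, 223), (348, 222), (350, 222), (353, 222), (355, 223), (358, 222), (360, 212), (363, 163), (365, 135), (368, 81), (370, 96), (373, 159), (375, 183), (378, 185), (380, 186), (383, 186), (385, 186), (388, 186), (390, 187), (393, 187), (395, 186), (398, 181), (400, 206), (403, 221), (405, 222), (408, 219), (410, 185), (413, 143), (415, 140), (418, 140)]
0.038 [(240, 117), (242, 125), (245, 152), (248, 164), (250, 168), (252, 140), (255, 114), (258, 111), (260, 82), (262, 38), (265, 28), (268, 102), (270, 200), (272, 220), (275, 221), (278, 221), (280, 221), (283, 221), (285, 221), (288, 222), (290, 221), (293, 222), (295, 222), (298, 222)]
0.008 [(240, 158), (242, 155), (245, 132), (248, 118), (250, 106), (252, 76), (255, 40), (258, 27), (260, 75), (262, 180), (265, 217), (268, 220), (270, 221), (272, 221), (275, 221), (278, 221), (280, 221), (283, 221), (285, 221), (288, 221), (290, 221), (293, 221), (295, 221), (298, 221)]
```

The block face is at y ≈ 0.3655, 260 mm from the axis. The pad face is at about 0.268, so there is 97 mm of room, within the stated range. The tank target is therefore (0.549, 0.3235). Going to grasp.

In the tool's units: -0.0046 m is -0.092, 0.253 m is 5.06.

```bash
echo '[{"dx":-0.046, "dy":-0.48, "dz":0.8, "rz":0.014}, {"dx":-0.092, "dy":-0.96, "dz":1.6, "rz":0.014}, {"dx":-0.092, "dy":-0.96, "dz":2.4, "rz":0.014}, {"dx":-0.092, "dy":-0.96, "dz":3.2, "rz":0.014}, {"dx":-0.092, "dy":-0.96, "dz":3.8, "rz":0.014}, {"dx":-0.092, "dy":-0.96, "dz":4.3, "rz":0.014}, {"dx":-0.092, "dy":-0.96, "dz":4.7, "rz":0.014}, {"dx":-0.092, "dy":-0.96, "dz":4.96, "rz":0.014}, {"dx":-0.092, "dy":-0.96, "dz":5.06, "rz":0.014}, {"dx":-0.092, "dy":-0.96, "dz":5.06, "rz":0.014}]' | python3 -m pendant 0.085 25
python3 -c "
from h import *
to((.417,.290,.007),73.6)"
```

```text
time_s: 4.2
ee_pos: [0.4168, 0.2917, 0.0077]
ee_rot: [[0.289, 0.957, -0.0], [0.957, -0.289, -0.0], [-0.0, 0.0, -1.0]]
force: [-0.0, -0.7, 0.4]
gripper_width: 0.0849
gripper_force: 0.0
shift [-0.0016  0.0007  0.0007] len 0.002 yaw 73.23 tilt [-1.e-04 -4.e-04 -1.e+00] rz -0.0065
```

In the tool's units: -0.06 m is -1.2, -0.05 m is -1.

```bash
echo '[{}, {}, {}, {}, {}, {}, {}, {}]' | python3 -m pendant 0.025 25
echo '[{"dz":-0.4}, {"dz":-1}, {"dz":-1.2}, {"dz":-1.2}]' | python3 -m pendant
python3 -c "
from h import *
to((.549,.313,.08),90.2)"
```

```text
time_s: 5.0
ee_pos: [0.4169, 0.2923, 0.0084]
ee_rot: [[0.288, 0.958, 0.001], [0.958, -0.288, 0.0], [0.0, 0.001, -1.0]]
force: [-1.0, -2.4, 7.3]
gripper_width: 0.0319
gripper_force: 25.2
time_s: 5.4
ee_pos: [0.4175, 0.2927, 0.069]
ee_rot: [[0.288, 0.958, 0.003], [0.958, -0.288, 0.002], [0.002, 0.002, -1.0]]
force: [0.8, 0.1, -1.7]
gripper_width: 0.0316
gripper_force: 25.0
shift [ 0.0574  0.1201 -0.0106] len 0.134 yaw 73.25 tilt [ 0.0026  0.0016 -1.    ] rz -0.2959
```

In the tool's units: 0.119 m is 2.38, 0.01 m is 0.2.

```bash
echo '[{"dx":0.2, "dy":0.4, "dz":-0.1, "rz":-0.05}, {"dx":0.44, "dy":0.86, "dz":-0.1, "rz":-0.11}, {"dx":0.68, "dy":1.32, "dz":-0.1, "rz":-0.17}, {"dx":0.92, "dy":1.78, "dz":-0.1, "rz":-0.23}, {"dx":1.14, "dy":2.22, "dz":-0.1, "rz":-0.27}, {"dx":1.22, "dy":2.38, "dz":-0.1, "rz":-0.288}, {"dx":1.22, "dy":2.38, "dz":-0.1, "rz":-0.288}, {"dx":1.22, "dy":2.38, "dz":-0.1, "rz":-0.288}, {"dx":1.22, "dy":2.38, "dz":-0.1, "rz":-0.288}]' | python3 -m pendant
python3 - <<'E'
from h import *
to((.549,.317,.025),89.75)
o,im=snap('wrist','wc.png'); np.save('oc.npy',o,allow_pickle=True)
cv2.imwrite('pics/wcc.png',cv2.resize(im[120:400,150:500],(700,560))[:,:,::-1])
E
```

```text
time_s: 6.3
ee_pos: [0.5464, 0.3163, 0.0725]
ee_rot: [[0.003, 1.0, -0.001], [1.0, -0.003, -0.001], [-0.001, -0.001, -1.0]]
force: [-0.2, -0.5, -0.9]
gripper_width: 0.0316
gripper_force: 25.0
shift [0.0007 0.0026 0.0475] len 0.048 yaw 89.83 tilt [-1.1e-03 -7.0e-04 -1.0e+00] rz 0.0013
```

View pics/wcc.png

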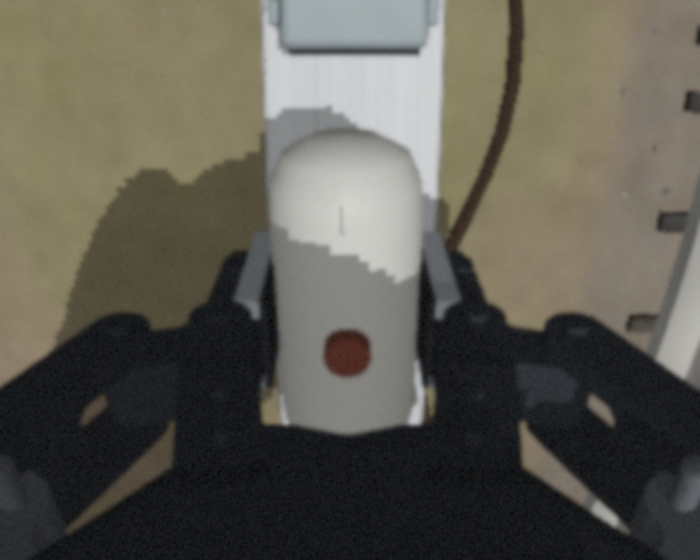

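The tank is held straight in the grip, its dot at crop (347,352). The block's front edge spans crop (282..427, 48), and the bed edges are at 265 and 445.

```bash
python3 - <<'E'
from h import *
o=np.load('oc.npy',allow_pickle=True).item(); f=lambda x,y,z:plane('wrist',(150+x/2,120+y/2),z,o).round(4)
print('dot',f(347,352,.110)); print('block front top',f(282,46,.052),f(427,46,.052),f(355,51,.052)); print('bed',f(265,90,.008),f(445,90,.008)); print('tank end',f(345,128,.09),f(345,128,.1))
E
```

```text
dot [0.547 0.314 0.11 ]
block front top [0.5298 0.3693 0.052 ] [0.5686 0.3692 0.052 ] [0.5493 0.3678 0.052 ]
bed [0.5188 0.3484 0.008 ] [0.581  0.3483 0.008 ]
tank end [0.5467 0.3566 0.09  ] [0.5467 0.3593 0.1   ]
```

```bash
echo '[{"dy":0.05, "dz":0.3}, {"dy":0.05, "dz":0.6}, {"dy":0.05, "dz":0.84}, {"dy":0.05, "dz":1}, {"dy":0.05, "dz":1.08}, {"dy":0.05, "dz":1.08}, {"dy":0.05, "dz":1.08}]' | python3 -m pendant
echo '[{"dx":0.04}, {"dx":0.08}, {"dx":0.12}, {"dx":0.14}, {"dx":0.16}, {"dx":0.16}]' | python3 -m pendant
```

```text
time_s: 7.05
ee_pos: [0.5507, 0.3166, 0.019]
ee_rot: [[0.004, 1.0, 0.0], [1.0, -0.004, 0.0], [0.0, 0.0, -1.0]]
force: [-0.2, -0.1, -0.9]
gripper_width: 0.0318
gripper_force: 25.0
time_s: 7.65
ee_pos: [0.5506, 0.3245, 0.0188]
ee_rot: [[0.004, 1.0, 0.0], [1.0, -0.004, 0.0], [0.0, 0.0, -1.0]]
force: [1.2, -0.7, -0.2]
gripper_width: 0.0316
gripper_force: 25.0
```

```bash
echo '[{"dx":0.02, "dy":-0.028}, {"dx":0.02, "dy":-0.028}, {"dx":0.02, "dy":-0.028}]' | python3 -m pendant | grep -E 'pos|force'
echo '[{"dx":0.02}, {"dx":0.02}, {"dx":0.02}]' | python3 -m pendant | grep -E 'pos|force'
echo '[{"dx":0.02}, {"dx":0.02}, {"dx":0.02}]' | python3 -m pendant | grep -E 'pos|force'
```

```text
ee_pos: [0.5491, 0.3253, 0.0188]
force: [0.1, -0.1, -0.4]
gripper_force: 25.0
ee_pos: [0.5492, 0.3263, 0.0188]
force: [0.1, 0.9, -0.3]
gripper_force: 25.0
ee_pos: [0.5493, 0.327, 0.0187]
force: [-0.9, -1.8, -0.3]
gripper_force: 24.9
```

In the tool's units: 0.001 m is 0.02.

```bash
echo '[{"dx":0.02}, {"dx":0.02}, {"dx":0.02}]' | python3 -m pendant | grep -E 'pos|force'
echo '[{"dx":0.01}, {"dx":0.01}]' | python3 -m pendant | grep -E 'pos|force'
```

```text
ee_pos: [0.5492, 0.327, 0.0186]
force: [-0.9, -5.1, 2.7]
gripper_force: 25.1
ee_pos: [0.5492, 0.327, 0.0186]
force: [-1.8, -6.5, 2.9]
gripper_force: 25.1
```

Contact with the block is confirmed. I'll ease back, lower onto the bed and keep it touching.

In the tool's units: 0.002 m is 0.04, -0.001 m is -0.02.

```bash
echo '[{"dx":-0.02}, {"dx":-0.02, "dz":0.02}, {"dx":-0.02, "dz":0.04}, {"dx":-0.02, "dz":0.04}]' | python3 -m pendant | grep -E 'pos|force'
echo '[{"dz":0.02}, {"dz":0.02}, {"dz":0.02}]' | python3 -m pendant | grep -E 'pos|force'
```

```text
ee_pos: [0.5495, 0.327, 0.0166]
force: [0.3, -4.0, 1.3]
gripper_force: 24.9
ee_pos: [0.5495, 0.3271, 0.0165]
force: [-1.7, -7.8, 7.7]
gripper_force: 25.7
```

In the tool's units: -0.0005 m is -0.01, -0.0008 m is -0.016.

```bash
echo '[{"dx":-0.016, "dz":-0.01}, {"dx":-0.016, "dz":-0.01}, {"dx":-0.016, "dz":-0.01}]' | python3 -m pendant | grep -E 'pos|force'
echo '[{}, {}, {}, {}]' | python3 -m pendant 0.06 | grep -E 'pos|force|width'
echo '[{"dz":-0.4}, {"dz":-1}, {"dz":-1.8}, {"dz":-2.6}, {"dz":-3.2}, {"dx":-0.2, "dz":-3.6}, {"dx":-0.6, "dz":-3.6}, {"dx":-0.6, "dz":-3.6}, {"dx":-0.6, "dz":-3.6}]' | python3 -m pendant| grep -E 'pos|force|width'
python3 - <<'E'
from h import *
o,im=snap('wrist','wd.png'); np.save('od.npy',o,allow_pickle=True)
cv2.imwrite('pics/wdc.png',cv2.resize(im[100:400,200:450],(500,600))[:,:,::-1])
E
```

```text
ee_pos: [0.5496, 0.327, 0.0165]
force: [0.1, -3.3, 4.5]
gripper_force: 25.3
ee_pos: [0.549, 0.3276, 0.0162]
force: [0.8, -0.4, -0.7]
gripper_width: 0.0596
gripper_force: 0.0
ee_pos: [0.5489, 0.2959, 0.1954]
force: [-0.7, -0.1, -0.8]
gripper_width: 0.0602
gripper_force: 0.0
```

View pics/wdc.png

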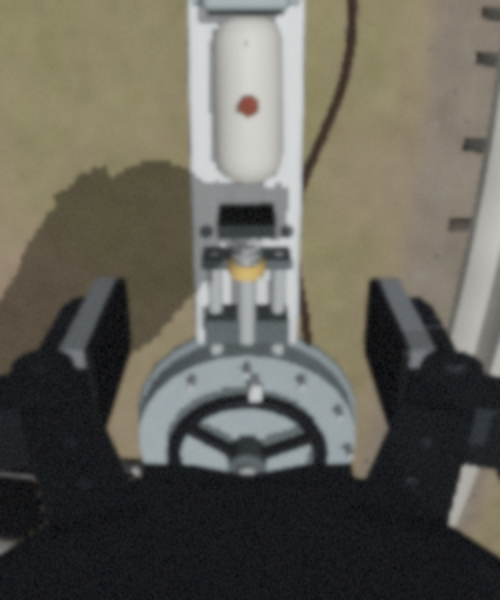

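The tank stands square against the block with a gap to the pad. The pointer is at about (254,382), just past the stud at (247,367). Next I go over the wheel and locate the hub, pointer and knob.

In the tool's units: -0.1 m is -2, -0.05 m is -1.

```bash
echo '[{"dx":-0.4, "dz":-0.4}, {"dx":-1.2, "dz":-0.8}, {"dx":-2, "dz":-1}, {"dx":-2.6, "dz":-1}, {"dx":-2.8, "dz":-1}, {"dx":-2.8, "dz":-1}, {"dx":-2.8, "dz":-1}, {"dx":-2.8, "dz":-1}]' | python3 -m pendant | grep -E 'pos|force|width'
python3 - <<'E'
from h import *
o=np.load('od.npy',allow_pickle=True).item(); f=lambda x,y,z:plane('wrist',(200+x/2,100+y/2),z,o).round(4)
print('tank dot',f(247,105,.054),'pad face top',f(246,206,.038),'ptr',f(254,380,.042),'hub',f(246,456,.05))
o,im=snap('wrist','we.png'); np.save('oe.npy',o,allow_pickle=True); print(o['ee_pos'],o['joint_positions'])
cv2.imwrite('pics/wec.png',cv2.resize(im[100:400,180:480],(600,600))[:,:,::-1])
E
```

```text
ee_pos: [0.548, 0.1594, 0.2461]
force: [-0.5, 0.2, 0.1]
gripper_width: 0.0599
gripper_force: 0.0
tank dot [0.5497 0.3241 0.054 ] pad face top [0.5489 0.2693 0.038 ] ptr [0.5529 0.165  0.042 ] hub [0.548 0.113 0.05 ]
[0.54799926 0.15943582 0.246086  ] [ 0.18915987  0.38351252 -0.73976864  1.75462718  0.28339655  1.11347067
 -0.64182557]
```

View pics/wec.png

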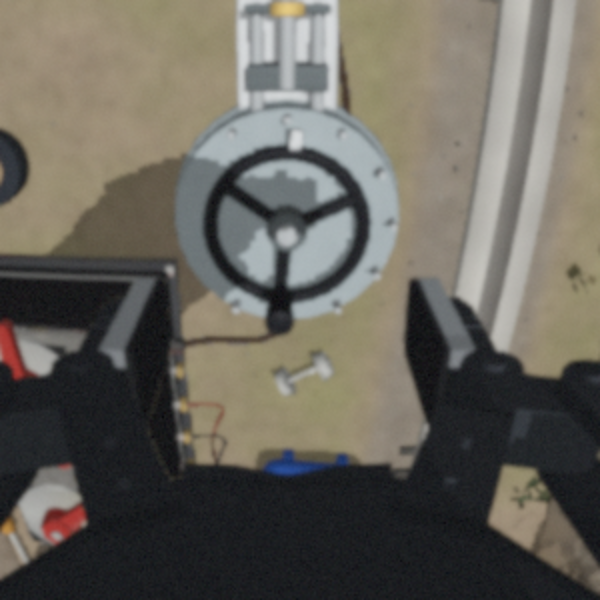

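View: hub (286,232), pointer tip (296,133), knob top (280,318), fingers well clear.

```bash
python3 - <<'E'
from h import *
o=np.load('oe.npy',allow_pickle=True).item(); im=cv2.imread('pics/we.png')
f=lambda x,y,z:plane('wrist',(180+x/2,100+y/2),z,o).round(4)
print('hub',f(286,232,.05),'ptr',f(296,133,.042),'knob top',f(280,318,.087))
g=im.max(2); yy,xx=np.indices(g.shape); m=(g<60)&(np.hypot(xx-323,yy-213)<46)
P=np.array([plane('wrist',p,.044,o)[:2] for p in np.argwhere(m)[:,::-1]]); c=np.array([.547,.106])
for _ in range(20):
    d=np.hypot(*(P-c).T); q=P[(d>.040)&(d<.052)&(P[:,1]>c[1]-.03)]; x=np.linalg.lstsq(np.c_[2*q,np.ones(len(q))],(q**2).sum(1),rcond=None)[0]; c=x[:2]
print('rim',c,np.sqrt(x[2]+c@c),len(q))
# housing circle z=.03 radius 74 check via studs
S=[(233,133),(286,119),(341,133),(379,173),(390,222),(374,270),(337,305)]
Q=np.array([f(*s,.043)[:2] for s in S]); x=np.linalg.lstsq(np.c_[2*Q,np.ones(len(Q))],(Q**2).sum(1),rcond=None)[0]; print('studs',x[:2],np.sqrt(x[2]+x[:2]@x[:2])); print(np.degrees(np.arctan2(Q[:,0]-x[0],Q[:,1]-x[1])))
E
```

```text
hub [0.5481 0.1043 0.05  ] ptr [0.5539 0.1618 0.042 ] knob top [0.5448 0.0672 0.087 ]
rim [0.54773135 0.10582862] 0.04540916389670212 871
studs [0.54782964 0.10695963] 0.06310313551853715
[-28.57286564   0.33607523  30.07239057  60.22120376  89.23418919
 119.3288739  149.41115869]
```

In the tool's units: 0.09 m is 1.8, -0.004 m is -0.08.

```bash
echo '[{"dx":-0.6, "dy":-0.04, "dz":0.6, "rz":0.05}, {"dx":-1.2, "dy":-0.08, "dz":1.2, "rz":0.105}, {"dx":-1.7, "dy":-0.08, "dz":1.6, "rz":0.105}, {"dx":-1.92, "dy":-0.08, "dz":1.8, "rz":0.105}, {"dx":-1.92, "dy":-0.08, "dz":1.8, "rz":0.105}, {"dx":-1.92, "dy":-0.08, "dz":1.8, "rz":0.105}, {"dx":-1.92, "dy":-0.08, "dz":1.8, "rz":0.105}]' | python3 -m pendant 0.05 | grep -E 'pos|force|width'
python3 - <<'E'
from h import *
o,im=snap('wrist','wf.png'); np.save('of.npy',o,allow_pickle=True); print(o['ee_pos'],np.degrees(np.arctan2(o['ee_rot'][1][0],o['ee_rot'][0][0])))
cv2.imwrite('pics/wfc.png',cv2.resize(im[150:400,220:430],(504,600))[:,:,::-1])
E
```

```text
ee_pos: [0.545, 0.0635, 0.1577]
force: [-0.9, 0.1, -0.6]
gripper_width: 0.05
gripper_force: 0.0
[0.54504144 0.06345452 0.15770489] 83.90681336994335
```

View pics/wfc.png

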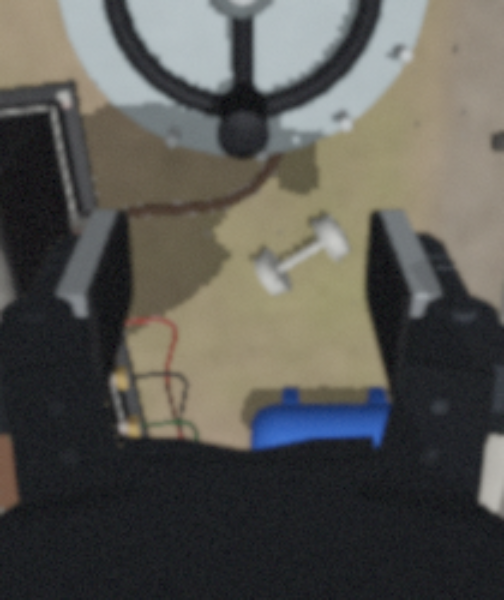

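The knob top is at crop (243,133), on the fingers' centre line. I'll triangulate it against the previous view.

```bash
python3 - <<'E'
from h import *
L=lambda k:np.load(f'o{k}.npy',allow_pickle=True).item()
oe,of=L('e'),L('f'); p=(220+243/2.4,150+133/2.4)
print(tri(ray('wrist',(320,259),oe),ray('wrist',p,of)), plane('wrist',p,.087,of)); to((.5440,.0637,.056),84)
E
```

```text
(array([0.54416413, 0.0598977 , 0.07377372]), [np.float64(0.00041277218927123), np.float64(0.00041277218927109993)]) [0.54428453 0.0642965  0.087     ]
shift [ 0.0003 -0.0012  0.1016] len 0.102 yaw 83.89 tilt [ 0.0024  0.0012 -1.    ] rz -0.0018
```

```bash
echo '[{"dx":0.006, "dy":-0.02, "dz":0.6}, {"dx":0.006, "dy":-0.02, "dz":1.2}, {"dx":0.006, "dy":-0.02, "dz":1.7}, {"dx":0.006, "dy":-0.02, "dz":2}, {"dx":0.006, "dy":-0.02, "dz":2.06}, {"dx":0.006, "dy":-0.02, "dz":2.06}, {"dx":0.006, "dy":-0.02, "dz":2.06}]' | python3 -m pendant | grep -E 'pos|force|width'
echo '[{}, {}, {}, {}, {}, {}]' | python3 -m pendant 0.005 30 | grep -E 'pos|rot|force|width'
python3 -c "
from h import *
to((.544,.0643,.055))"
```

```text
ee_pos: [0.5442, 0.0619, 0.0545]
force: [0.2, 0.1, -0.4]
gripper_width: 0.0498
gripper_force: 0.0
ee_pos: [0.5435, 0.0614, 0.0541]
ee_rot: [[0.109, 0.994, 0.001], [0.994, -0.109, -0.0], [-0.0, 0.001, -1.0]]
force: [-1.7, -0.5, 6.7]
gripper_width: 0.0156
gripper_force: 29.2
shift [ 0.003   0.0002 -0.0009] len 0.003 yaw 83.75 tilt [ 9.e-04 -3.e-04 -1.e+00]
```

The knob is gripped. I'll turn about 0.6 rad freely and read the tangential force.

Units first: shifts go in units of 50 mm. So -0.0088 m is -0.176, 0.0035 m is 0.07.

```bash
cat > f.py <<'E'
from h import *
T=[];
for i in range(4):
    o=robot.get_obs(); R=np.array(o['ee_rot']); t=R.T@np.array(o['force']); T.append(t); robot.snapshot('wrist') if i<3 else 0
d=np.array(o['ee_pos'])[:2]-[.548,.1055]
print('t',round(o['time_s'],2),'tool force',np.mean(T,0).round(2),'sd',np.std(T,0)[1].round(2),'ang',np.arctan2(-d[0],-d[1]).round(3),'toolang',(np.pi/2-np.arctan2(R[1,0],R[0,0])).round(3),'r',np.hypot(*d).round(4),'z',o['ee_pos'][2].round(4),'w',round(float(o['gripper_width']),4))
E
python3 f.py
echo '[{"dy":-0.044, "dz":-0.02, "rz":0.05}, {"dx":0.004, "dy":-0.088, "dz":-0.02, "rz":0.1}, {"dx":0.018, "dy":-0.176, "dz":-0.02, "rz":0.2}, {"dx":0.04, "dy":-0.262, "dz":-0.02, "rz":0.3}, {"dx":0.07, "dy":-0.346, "dz":-0.02, "rz":0.4}, {"dx":0.108, "dy":-0.424, "dz":-0.02, "rz":0.5}, {"dx":0.132, "dy":-0.464, "dz":-0.02, "rz":0.55}, {"dx":0.154, "dy":-0.5, "dz":-0.02, "rz":0.6}]' | python3 -m pendant | grep -E 'force'
python3 f.py
```

```text
t 14.45 tool force [-0.81 -1.3  -6.64] sd 0.35 ang 0.101 toolang 0.109 r 0.0444 z 0.054 w 0.0153
force: [3.1, -0.8, -4.1]
gripper_force: 29.8
t 15.4 tool force [0.78 2.5  4.14] sd 0.4 ang 0.7 toolang 0.708 r 0.0444 z 0.0542 w 0.0154
```

In the tool's units: -0.0044 m is -0.088, -0.0022 m is -0.044.

```bash
echo '[{"dy":-0.044, "dz":0.01, "rz":0.05}, {"dx":0.004, "dy":-0.088, "dz":0.01, "rz":0.1}]' | python3 -m pendant >/dev/null; python3 f.py
for i in 1; do echo '[{"dy":-0.044, "rz":0.05}, {"dx":0.004, "dy":-0.088, "rz":0.1}]' | python3 -m pendant >/dev/null; python3 f.py; done
echo '[{"dy":-0.044, "rz":0.05}]' | python3 -m pendant >/dev/null; python3 f.py
```

```text
t 15.75 tool force [-0.39  2.11 -1.33] sd 0.44 ang 0.797 toolang 0.807 r 0.0444 z 0.0541 w 0.0152
t 16.1 tool force [-0.81  2.37 -2.85] sd 0.32 ang 0.897 toolang 0.907 r 0.0444 z 0.0541 w 0.0154
t 16.35 tool force [-0.83  2.94 -5.11] sd 0.32 ang 0.947 toolang 0.957 r 0.0444 z 0.0541 w 0.0154
```

```bash
cat > f.py <<'E'
from h import *
T=[];
for i in range(5):
    o=robot.get_obs(); R=np.array(o['ee_rot']); d=np.array(o['ee_pos'])[:2]-[.548,.1055]; F=o['force']; mz=o['ft_torque'][2]
    T.append(np.r_[R.T@np.array(F),mz,d[0]*F[1]-d[1]*F[0]+mz]); robot.snapshot('wrist') if i<4 else 0
m=np.mean(T,0)
print('t',round(o['time_s'],2),'Ft',m[:3].round(2),'mz',m[3].round(3),'TAU',m[4].round(4),'sd',np.std(T,0)[4].round(4),'ang',np.arctan2(-d[0],-d[1]).round(3),'toolang',(np.pi/2-np.arctan2(R[1,0],R[0,0])).round(3),'r',np.hypot(*d).round(4))
E
python3 f.py
echo '[{"dy":-0.044, "rz":0.05}]' | python3 -m pendant >/dev/null; python3 f.py
echo '[{"dy":-0.044, "rz":0.05}]' | python3 -m pendant >/dev/null; python3 f.py
```

```text
t 16.55 Ft [-1.64  2.42 -5.9 ] mz -0.046 TAU 0.0603 sd 0.0406 ang 0.947 toolang 0.957 r 0.0444
t 16.85 Ft [-1.47  2.84 -5.25] mz -0.041 TAU 0.084 sd 0.0774 ang 0.997 toolang 1.007 r 0.0444
t 17.15 Ft [-1.22  2.99 -5.36] mz -0.032 TAU 0.1002 sd 0.0686 ang 1.047 toolang 1.057 r 0.0444
```

```bash
sed 's/range(5)/range(1)/; s/i<4/0/' f.py > q.py
for i in 1; do
echo '[{"dy":-0.022, "rz":0.025}]' | python3 -m pendant >/dev/null; python3 q.py
echo '[{"dy":-0.022, "rz":0.025}]' | python3 -m pendant >/dev/null; python3 q.py
echo '[{"dy":-0.022, "rz":0.025}]' | python3 -m pendant >/dev/null; python3 q.py
echo '[{"dy":-0.022, "rz":0.025}]' | python3 -m pendant >/dev/null; python3 q.py
done
```

```text
t 17.25 Ft [-1.01  3.09 -5.38] mz 0.046 TAU 0.1814 sd 0.0 ang 1.061 toolang 1.082 r 0.0444
t 17.35 Ft [-1.01  3.41 -4.19] mz 0.056 TAU 0.2055 sd 0.0 ang 1.088 toolang 1.108 r 0.0444
t 17.45 Ft [-0.92  3.29 -4.93] mz -0.021 TAU 0.1239 sd 0.0 ang 1.113 toolang 1.133 r 0.0443
t 17.55 Ft [-0.83  3.19 -4.79] mz 0.032 TAU 0.1725 sd 0.0 ang 1.137 toolang 1.158 r 0.0443
```

```bash

echo '[{"dy":-0.022, "rz":0.025}]' | python3 -m pendant >/dev/null; python3 q.py
echo '[{"dy":-0.022, "rz":0.025}]' | python3 -m pendant >/dev/null; python3 q.py
echo '[{"dy":-0.022, "rz":0.025}]' | python3 -m pendant >/dev/null; python3 q.py
echo '[{"dy":-0.022, "rz":0.025}]' | python3 -m pendant >/dev/null; python3 q.py
echo '[{"dy":-0.022, "rz":0.025}]' | python3 -m pendant >/dev/null; python3 q.py
echo '[{"dy":-0.022, "rz":0.025}]' | python3 -m pendant >/dev/null; python3 q.py
```

```text
t 17.65 Ft [-0.56  3.48 -4.99] mz 0.009 TAU 0.1627 sd 0.0 ang 1.163 toolang 1.183 r 0.0443
t 17.75 Ft [-0.55  4.25 -6.01] mz -0.023 TAU 0.1647 sd 0.0 ang 1.188 toolang 1.208 r 0.0443
t 17.85 Ft [-0.25  3.07 -5.39] mz 0.031 TAU 0.167 sd 0.0 ang 1.212 toolang 1.233 r 0.0443
t 17.95 Ft [-0.19  2.72 -5.35] mz 0.012 TAU 0.1318 sd 0.0 ang 1.237 toolang 1.258 r 0.0443
t 18.05 Ft [-0.82  3.77 -5.81] mz -0.015 TAU 0.151 sd 0.0 ang 1.261 toolang 1.283 r 0.0443
t 18.15 Ft [-0.24  3.04 -6.01] mz 0.029 TAU 0.1631 sd 0.0 ang 1.287 toolang 1.308 r 0.0443
```

```bash

echo '[{"dy":-0.022, "rz":0.025}]' | python3 -m pendant >/dev/null; python3 q.py
echo '[{"dy":-0.022, "rz":0.025}]' | python3 -m pendant >/dev/null; python3 q.py
echo '[{"dy":-0.022, "rz":0.025}]' | python3 -m pendant >/dev/null; python3 q.py
echo '[{"dy":-0.022, "rz":0.025}]' | python3 -m pendant >/dev/null; python3 q.py
```

```text
t 18.25 Ft [-0.38  4.72 -5.88] mz 0.078 TAU 0.2862 sd 0.0 ang 1.312 toolang 1.333 r 0.0443
t 18.35 Ft [-0.54  4.51 -5.06] mz 0.053 TAU 0.2518 sd 0.0 ang 1.336 toolang 1.358 r 0.0443
t 18.45 Ft [-0.2   4.25 -5.17] mz -0.015 TAU 0.1733 sd 0.0 ang 1.361 toolang 1.383 r 0.0443
t 18.55 Ft [ 0.84  3.39 -4.63] mz 0.005 TAU 0.156 sd 0.0 ang 1.386 toolang 1.408 r 0.0443
```

```bash

echo '[{"dy":-0.022, "rz":0.025}]' | python3 -m pendant >/dev/null; python3 q.py
echo '[{"dy":-0.022, "rz":0.025}]' | python3 -m pendant >/dev/null; python3 q.py
echo '[{"dy":-0.022, "rz":0.025}]' | python3 -m pendant >/dev/null; python3 q.py
echo '[{"dy":-0.022, "rz":0.025}]' | python3 -m pendant >/dev/null; python3 q.py
```

```text
t 18.65 Ft [-0.24  3.96 -5.23] mz -0.043 TAU 0.1323 sd 0.0 ang 1.411 toolang 1.433 r 0.0442
t 18.75 Ft [-0.17  3.4  -5.8 ] mz -0.057 TAU 0.0934 sd 0.0 ang 1.435 toolang 1.458 r 0.0442
t 18.85 Ft [ 0.98  4.94 -6.16] mz 0.059 TAU 0.2786 sd 0.0 ang 1.46 toolang 1.483 r 0.0443
t 18.95 Ft [-0.03  2.99 -5.6 ] mz 0.003 TAU 0.1349 sd 0.0 ang 1.485 toolang 1.508 r 0.0442
```

No sustained jump yet. I'll check the pad's place numerically in the wrist picture: the dark pad along the bed at z = 0.038.

```bash
cat > prof.py <<'E'
from h import *
p=robot.camera_params('wrist');M=np.array(p['mount']);K=np.array(p['mtx'])
def prof(o,B,z,y0,y1,st=.0015):
    R=np.array(o['ee_rot']); g=cv2.cvtColor(B,cv2.COLOR_BGR2GRAY)
    def proj(P):
        q=M[:3,:3].T@(R.T@(np.array(P)-o['ee_pos'])-M[:3,3]); h=np.hypot(q[0],q[1]); t=np.arctan2(h,q[2]); return K[0,2]+K[0,0]*t*q[0]/h, K[1,2]+K[0,0]*t*q[1]/h
    print(z,proj((.549,(y0+y1)/2,z)),[(round(y*1000,1),int(np.mean([cv2.getRectSubPix(g,(1,1),proj((x,y,z)))[0,0] for x in np.arange(.540,.5585,.003)]))) for y in np.arange(y0,y1,st)])
if __name__=='__main__':
    o,im=snap('wrist','wg.png'); np.save('og.npy',o,allow_pickle=True)
    prof(np.load('od.npy',allow_pickle=True).item(),cv2.imread('pics/wd.png'),.038,.25,.30)
    prof(o,cv2.imread('pics/wg.png'),.038,.25,.30)
E
python3 prof.py
```

```text
0.038 (np.float64(323.91977418818624), np.float64(197.9043328907571)) [(np.float64(250.0), 144), (np.float64(251.5), 124), (np.float64(253.0), 86), (np.float64(254.5), 65), (np.float64(256.0), 62), (np.float64(257.5), 60), (np.float64(259.0), 49), (np.float64(260.5), 30), (np.float64(262.0), 23), (np.float64(263.5), 20), (np.float64(265.0), 21), (np.float64(266.5), 21), (np.float64(268.0), 21), (np.float64(269.5), 38), (np.float64(271.0), 85), (np.float64(272.5), 123), (np.float64(274.0), 136), (np.float64(275.5), 138), (np.float64(277.0), 138), (np.float64(278.5), 140), (np.float64(280.0), 143), (np.float64(281.5), 148), (np.float64(283.0), 161), (np.float64(284.5), 173), (np.float64(286.0), 178), (np.float64(287.5), 185), (np.float64(289.0), 191), (np.float64(290.5), 195), (np.float64(292.0), 197), (np.float64(293.5), 200), (np.float64(295.0), 200), (np.float64(296.5), 201), (np.float64(298.0), 201), (np.float64(299.5), 201)]
0.038 (np.float64(70.79440707165261), np.float64(151.57410117435356)) [(np.float64(250.0), 176), (np.float64(251.5), 174), (np.float64(253.0), 163), (np.float64(254.5), 151), (np.float64(256.0), 137), (np.float64(257.5), 120), (np.float64(259.0), 120), (np.float64(260.5), 119), (np.float64(262.0), 111), (np.float64(263.5), 116), (np.float64(265.0), 112), (np.float64(266.5), 106), (np.float64(268.0), 104), (np.float64(269.5), 83), (np.float64(271.0), 56), (np.float64(272.5), 46), (np.float64(274.0), 46), (np.float64(275.5), 47), (np.float64(277.0), 61), (np.float64(278.5), 88), (np.float64(280.0), 108), (np.float64(281.5), 115), (np.float64(283.0), 116), (np.float64(284.5), 111), (np.float64(286.0), 88), (np.float64(287.5), 73), (np.float64(289.0), 111), (np.float64(290.5), 147), (np.float64(292.0), 163), (np.float64(293.5), 172), (np.float64(295.0), 179), (np.float64(296.5), 186), (np.float64(298.0), 191), (np.float64(299.5), 196)]
```

That corrects my earlier reading. The dark strip in the first view was the pad's face seen obliquely, so the face stood at about y = 0.260. The gap to the tank is about 22 mm and the bite is expected near 1.95 rad. I'll continue, logging readings.

```bash

echo '[{"dy":-0.022, "rz":0.025}, {"dy":-0.044, "rz":0.05}, {"dx":0.002, "dy":-0.066, "rz":0.075}, {"dx":0.004, "dy":-0.088, "rz":0.1}, {"dx":0.006, "dy":-0.11, "rz":0.125}]' | python3 -m pendant >/dev/null; python3 q.py
cat >> q.py <<'E'
open('log.txt','a').write(f"{np.arctan2(-d[0],-d[1]):.4f} {m[1]:.3f} {m[3]:.4f} {m[4]:.4f}\n")
E
echo '[{"dy":-0.022, "rz":0.025}]' | python3 -m pendant >/dev/null; python3 q.py
echo '[{"dy":-0.022, "rz":0.025}]' | python3 -m pendant >/dev/null; python3 q.py
echo '[{"dy":-0.022, "rz":0.025}]' | python3 -m pendant >/dev/null; python3 q.py
echo '[{"dy":-0.022, "rz":0.025}]' | python3 -m pendant >/dev/null; python3 q.py
echo '[{"dy":-0.022, "rz":0.025}]' | python3 -m pendant >/dev/null; python3 q.py
echo '[{"dy":-0.022, "rz":0.025}]' | python3 -m pendant >/dev/null; python3 q.py
```

```text
t 19.5 Ft [ 1.36  4.18 -5.94] mz 0.06 TAU 0.2455 sd 0.0 ang 1.608 toolang 1.633 r 0.0442
t 19.6 Ft [ 1.52  5.3  -5.3 ] mz 0.038 TAU 0.2735 sd 0.0 ang 1.63 toolang 1.658 r 0.0441
t 19.7 Ft [ 2.05  4.92 -5.8 ] mz 0.074 TAU 0.2938 sd 0.0 ang 1.655 toolang 1.683 r 0.0441
t 19.8 Ft [ 1.09  4.16 -6.68] mz 0.025 TAU 0.2094 sd 0.0 ang 1.679 toolang 1.708 r 0.0441
t 19.9 Ft [ 1.27  4.84 -7.08] mz -0.001 TAU 0.2143 sd 0.0 ang 1.703 toolang 1.733 r 0.0441
t 20.0 Ft [ 1.6   4.07 -6.12] mz 0.049 TAU 0.2301 sd 0.0 ang 1.728 toolang 1.758 r 0.0441
t 20.1 Ft [ 1.24  3.55 -6.13] mz 0.062 TAU 0.2195 sd 0.0 ang 1.753 toolang 1.783 r 0.0441
```

```bash

echo '[{"dy":-0.022, "rz":0.025}]' | python3 -m pendant >/dev/null; python3 q.py
echo '[{"dy":-0.022, "rz":0.025}]' | python3 -m pendant >/dev/null; python3 q.py
echo '[{"dy":-0.022, "rz":0.025}]' | python3 -m pendant >/dev/null; python3 q.py
echo '[{"dy":-0.022, "rz":0.025}]' | python3 -m pendant >/dev/null; python3 q.py
echo '[{"dy":-0.022, "rz":0.025}]' | python3 -m pendant >/dev/null; python3 q.py
echo '[{"dy":-0.022, "rz":0.025}]' | python3 -m pendant >/dev/null; python3 q.py
```

```text
t 20.2 Ft [ 1.55  4.79 -6.93] mz 0.099 TAU 0.3115 sd 0.0 ang 1.777 toolang 1.808 r 0.0441
t 20.3 Ft [ 2.26  4.56 -6.73] mz 0.079 TAU 0.2829 sd 0.0 ang 1.802 toolang 1.833 r 0.044
t 20.4 Ft [ 2.61  4.34 -7.49] mz 0.067 TAU 0.2612 sd 0.0 ang 1.826 toolang 1.858 r 0.044
t 20.5 Ft [ 2.06  5.14 -6.71] mz 0.064 TAU 0.2926 sd 0.0 ang 1.85 toolang 1.883 r 0.044
t 20.6 Ft [ 2.18  5.11 -6.33] mz 0.033 TAU 0.2604 sd 0.0 ang 1.876 toolang 1.908 r 0.044
t 20.7 Ft [ 2.51  4.12 -6.71] mz 0.113 TAU 0.2978 sd 0.0 ang 1.9 toolang 1.933 r 0.044
```

The torque is rising but the readings are noisy. I'll average more readings at 0.05 rad steps.

```bash
sed -i 's/range(5)/range(8)/; s/i<4/i<7/' f.py; sed -n '/robot.snapshot/!p' prof.py >/dev/null
python3 f.py
echo '[{"dy":-0.022, "rz":0.025}, {"dy":-0.044, "rz":0.05}]' | python3 -m pendant >/dev/null; python3 q.py; python3 f.py
echo '[{"dy":-0.022, "rz":0.025}, {"dy":-0.044, "rz":0.05}]' | python3 -m pendant >/dev/null; python3 q.py; python3 f.py
python3 - <<'E'
from prof import *
o,im=snap('wrist','wh.png'); print(o['ee_pos'])
prof(o,im[:,:,::-1].copy(),.038,.255,.30)
E
```

```text
t 21.05 Ft [ 2.09  3.99 -6.43] mz 0.044 TAU 0.2217 sd 0.0465 ang 1.904 toolang 1.932 r 0.044
t 21.25 Ft [ 2.03  4.08 -6.78] mz 0.104 TAU 0.2868 sd 0.0 ang 1.948 toolang 1.983 r 0.044
t 21.6 Ft [ 2.25  4.12 -6.44] mz 0.039 TAU 0.2233 sd 0.0381 ang 1.953 toolang 1.982 r 0.044
t 21.8 Ft [ 2.95  3.72 -6.77] mz 0.072 TAU 0.2396 sd 0.0 ang 1.998 toolang 2.033 r 0.0439
t 22.15 Ft [ 2.59  4.05 -6.52] mz 0.038 TAU 0.2191 sd 0.0396 ang 2.002 toolang 2.032 r 0.0439
[0.50809101 0.12386083 0.05401579]
0.038 (np.float64(109.86802031716729), np.float64(269.73524620744524)) [(np.float64(255.0), 154), (np.float64(256.5), 174), (np.float64(258.0), 176), (np.float64(259.5), 169), (np.float64(261.0), 161), (np.float64(262.5), 149), (np.float64(264.0), 134), (np.float64(265.5), 129), (np.float64(267.0), 121), (np.float64(268.5), 115), (np.float64(270.0), 108), (np.float64(271.5), 88), (np.float64(273.0), 63), (np.float64(274.5), 55), (np.float64(276.0), 55), (np.float64(277.5), 56), (np.float64(279.0), 67), (np.float64(280.5), 91), (np.float64(282.0), 112), (np.float64(283.5), 123), (np.float64(285.0), 124), (np.float64(286.5), 120), (np.float64(288.0), 102), (np.float64(289.5), 85), (np.float64(291.0), 119), (np.float64(292.5), 162), (np.float64(294.0), 181), (np.float64(295.5), 191), (np.float64(297.0), 198), (np.float64(298.5), 204)]
```

```bash
cat > ring.py <<'E'
from prof import *
import sys
def P(o,Pw):
    R=np.array(o['ee_rot']); q=M[:3,:3].T@(R.T@(np.array(Pw)-o['ee_pos'])-M[:3,3]); h=np.hypot(q[0],q[1]); t=np.arctan2(h,q[2]); return K[0,2]+K[0,0]*t*q[0]/h, K[1,2]+K[0,0]*t*q[1]/h
def ring(o,B,r=.054,a0=0,a1=3):
    g=cv2.cvtColor(B,cv2.COLOR_BGR2GRAY); A=np.arange(a0,a1,.05)
    v=[int(cv2.getRectSubPix(g,(1,1),P(o,(.548+r*np.sin(a),.1055+r*np.cos(a),.044)))[0,0]) for a in A]; i=np.argmax(v); print('ring',list(zip(A.round(2),v))[max(0,i-5):i+6])
def collar(o,B):
    h=cv2.cvtColor(B,cv2.COLOR_BGR2HSV); m=(h[...,0]>14)&(h[...,0]<30)&(h[...,1]>120)&(h[...,2]>90)
    u,v=P(o,(.549,.245,.025)); yy,xx=np.indices(m.shape); m&=np.hypot(xx-u,yy-v)<45
    p=np.argwhere(m)[:,::-1]; print('collar n',len(p), plane('wrist',p.mean(0),.03,o) if len(p) else '', 'near',(u,v))
if __name__=='__main__':
    od=np.load('od.npy',allow_pickle=True).item();og=np.load('og.npy',allow_pickle=True).item();oh=robot.get_obs()
    oe=np.load('oe.npy',allow_pickle=True).item()
    for o,k in((od,'d'),(oe,'e'),(og,'g'),(oh,'h')):
        B=cv2.imread(f'pics/w{k}.png'); print(k); ring(o,B); collar(o,B)
E
python3 ring.py
```

```text
d
ring [(np.float64(0.0), 125), (np.float64(0.05), 190), (np.float64(0.1), 197), (np.float64(0.15), 156), (np.float64(0.2), 127), (np.float64(0.25), 122), (np.float64(0.3), 123), (np.float64(0.35), 132)]
collar n 1 [0.53990276 0.23088783 0.03      ] near (np.float64(324.26264551676707), np.float64(220.30949868027997))
e
ring [(np.float64(0.0), 146), (np.float64(0.05), 206), (np.float64(0.1), 216), (np.float64(0.15), 191), (np.float64(0.2), 183), (np.float64(0.25), 182), (np.float64(0.3), 182), (np.float64(0.35), 180)]
collar n 0  near (np.float64(324.65479448212704), np.float64(93.81969081368392))
g
ring [(np.float64(1.25), 194), (np.float64(1.3), 195), (np.float64(1.35), 194), (np.float64(1.4), 193), (np.float64(1.45), 228), (np.float64(1.5), 236), (np.float64(1.55), 203), (np.float64(1.6), 164), (np.float64(1.65), 191), (np.float64(1.7), 191), (np.float64(1.75), 190)]
collar n 108 [0.54791461 0.25225496 0.03      ] near (np.float64(113.04115547899792), np.float64(147.79778976693893))
h
ring [(np.float64(1.75), 200), (np.float64(1.8), 200), (np.float64(1.85), 201), (np.float64(1.9), 202), (np.float64(1.95), 209), (np.float64(2.0), 245), (np.float64(2.05), 237), (np.float64(2.1), 137), (np.float64(2.15), 201), (np.float64(2.2), 200), (np.float64(2.25), 201)]
collar n 74 [0.54896742 0.25912271 0.03      ] near (np.float64(144.87078496738712), np.float64(246.9940670848712))
```

The pointer tracks the knob. The collar advanced about 6 mm since 1.49 rad, but the pad only about 2 mm, so the spring is already compressing. At 12 mm/rad the text's slope is only 0.144 Nm/rad. Now a hinge fit of the logged torque.

```bash
python3 - <<'E'
import numpy as np
D=np.array([(1.061,3.09,.1814),(1.088,3.41,.2055),(1.113,3.29,.1239),(1.137,3.19,.1725),(1.163,3.48,.1627),(1.188,4.25,.1647),(1.212,3.07,.167),(1.237,2.72,.1318),(1.261,3.77,.151),(1.287,3.04,.1631),(1.312,4.72,.2862),(1.336,4.51,.2518),(1.361,4.25,.1733),(1.386,3.39,.156),(1.411,3.96,.1323),(1.435,3.4,.0934),(1.46,4.94,.2786),(1.485,2.99,.1349),(1.608,4.18,.2455),(1.63,5.3,.2735),(1.655,4.92,.2938),(1.679,4.16,.2094),(1.703,4.84,.2143),(1.728,4.07,.2301),(1.753,3.55,.2195),(1.777,4.79,.3115),(1.802,4.56,.2829),(1.826,4.34,.2612),(1.85,5.14,.2926),(1.876,5.11,.2604),(1.9,4.12,.2978),(1.948,4.08,.2868),(1.998,3.72,.2396)])
for nm,c,j,s in(('F',1,1.33,3.24),('tau',2,.0588,.144)):
    for b in np.arange(1.2,2.05,.05):
        h=np.where(D[:,0]>b,j+s*(D[:,0]-b),0); r=D[:,c]-h; print(nm,b.round(2),'base',r.mean().round(3),'rms',r.std().round(4))
E
python3 - <<'E'
from ring import *
for k in 'degh':
    o=robot.get_obs() if k=='h' else np.load(f'o{k}.npy',allow_pickle=True).item(); B=cv2.imread(f'pics/w{k}.png'); h=cv2.cvtColor(B,cv2.COLOR_BGR2HSV)
    m=(h[...,0]>12)&(h[...,0]<32)&(h[...,1]>95)&(h[...,2]>60); pts=[]
    yy,xx=np.indices(m.shape); 
    u,v=P(o,(.549,.245,.03)); m&=(np.hypot(xx-u,yy-v)<30)
    p=np.argwhere(m)[:,::-1]; W=np.array([plane('wrist',q,.03,o)[:2] for q in p]) if len(p) else np.zeros((0,2)); W=W[(abs(W[:,0]-.549)<.012)] if len(W) else W
    print(k,len(W),np.percentile(W[:,1],[5,50,95]) if len(W) else '')
E
```

```text
F 1.2 base 1.89 rms 1.0319
F 1.25 base 2.098 rms 1.0038
F 1.3 base 2.296 rms 0.9971
F 1.35 base 2.485 rms 1.0634
F 1.4 base 2.663 rms 1.047
F 1.45 base 2.832 rms 1.0072
F 1.5 base 2.99 rms 0.9772
F 1.55 base 3.064 rms 0.9204
F 1.6 base 3.138 rms 0.8674
F 1.65 base 3.286 rms 0.8964
F 1.7 base 3.424 rms 0.8931
F 1.75 base 3.552 rms 0.8746
F 1.8 base 3.67 rms 0.8288
F 1.85 base 3.818 rms 0.8383
F 1.9 base 3.916 rms 0.82
F 1.95 base 3.966 rms 0.7749
F 2.0 base 4.011 rms 0.7138
tau 1.2 base 0.12 rms 0.0504
tau 1.25 base 0.129 rms 0.0488
tau 1.3 base 0.138 rms 0.0471
tau 1.35 base 0.146 rms 0.0526
tau 1.4 base 0.154 rms 0.05
tau 1.45 base 0.161 rms 0.0432
tau 1.5 base 0.168 rms 0.0435
tau 1.55 base 0.172 rms 0.0431
tau 1.6 base 0.175 rms 0.0431
tau 1.65 base 0.182 rms 0.0472
tau 1.7 base 0.188 rms 0.0497
tau 1.75 base 0.193 rms 0.05
tau 1.8 base 0.199 rms 0.053
tau 1.85 base 0.205 rms 0.0576
tau 1.9 base 0.209 rms 0.0602
tau 1.95 base 0.212 rms 0.0615
tau 2.0 base 0.214 rms 0.0613
d 86 [0.22600505 0.22904536 0.23208676]
e 78 [0.23066753 0.23299742 0.23532766]
g 368 [0.24787918 0.25637461 0.26307443]
h 323 [0.25370229 0.26298274 0.26982588]
```

The torque, the pad/collar motion and the geometry all suggest a bite between 1.5 and 1.8. For a sharper figure I'll release the wheel (friction holds it), return to the same viewpoint as picture d, and compare the pad and collar displacement from there.

```bash
echo '[{}, {}, {}, {}]' | python3 -m pendant 0.05 | grep -E 'pos|force|width'
echo '[{"dz":-0.6}, {"dz":-1.4}, {"dz":-2.2}, {"dz":-2.82}, {"dz":-2.82}, {"dz":-2.82}]' | python3 -m pendant | grep -E 'pos|force|width'
python3 -c "
from h import *
print(robot.get_obs()['joint_positions'])
to((.5489,.2959,.1954),89.8)"
```

```text
ee_pos: [0.5074, 0.1251, 0.0535]
force: [-0.1, 0.1, 0.1]
gripper_width: 0.0501
gripper_force: 0.0
ee_pos: [0.5079, 0.1249, 0.1952]
force: [-1.0, -1.3, -0.4]
gripper_width: 0.0503
gripper_force: 0.0
[-0.24850115  0.27354127 -0.13270446  1.94840179  0.04498115  0.92106354
 -2.43715243]
shift [-0.0396 -0.1713 -0.    ] len 0.176 yaw -26.52 tilt [ 1.3e-03  4.0e-04 -1.0e+00] rz -2.0302
```

In the tool's units: -0.171 m is -3.42, -0.16 m is -3.2.

```bash
echo '[{"dy":-0.4, "rz":-0.15}, {"dx":-0.1, "dy":-0.8, "rz":-0.3}, {"dx":-0.2, "dy":-1.2, "rz":-0.45}, {"dx":-0.3, "dy":-1.6, "rz":-0.6}, {"dx":-0.4, "dy":-2, "rz":-0.75}, {"dx":-0.5, "dy":-2.4, "rz":-0.9}, {"dx":-0.6, "dy":-2.8, "rz":-1.05}, {"dx":-0.7, "dy":-3.2, "rz":-1.2}, {"dx":-0.8, "dy":-3.42, "rz":-1.35}, {"dx":-0.8, "dy":-3.42, "rz":-1.5}]' | python3 -m pendant 0.06| grep -E 'pos|force|width'
echo '[{"rz":-0.15}, {"rz":-0.3}, {"rz":-0.45}, {"rz":-0.53}, {"rz":-0.53}, {"rz":-0.53}, {"rz":-0.53}]' | python3 -m pendant | grep -E 'pos|force|width'
cat > cmp.py <<'E'
from ring import *
import sys
k=sys.argv[1]
o,im=snap('wrist',f'w{k}.png'); np.save(f'o{k}.npy',o,allow_pickle=True); print(o['time_s'],o['ee_pos'],np.degrees(np.arctan2(o['ee_rot'][1][0],o['ee_rot'][0][0])))
for kk in ('d',k):
    oo=np.load(f'o{kk}.npy',allow_pickle=True).item(); B=cv2.imread(f'pics/w{kk}.png')
    ring(oo,B); prof(oo,B,.038,.244,.302,.001)
    h=cv2.cvtColor(B,cv2.COLOR_BGR2HSV); Y=np.arange(.215,.275,.001)
    s=[int(np.mean([h[int(round(v)),int(round(u)),1] for u,v in (P(oo,(x,y,.03)) for x in (.544,.547,.55,.553))])) for y in Y]; print('collar sat',list(zip((Y*1000).round().astype(int).tolist(),s)))
    v,u=0,0
    h0=B.astype(int); u,v=P(oo,(.5497,.3241,.054)); yy,xx=np.indices(h0.shape[:2]); m=(h0[...,2]-h0[...,1]>35)&(np.hypot(xx-u,yy-v)<20); print('dot',plane('wrist',np.argwhere(m)[:,::-1].mean(0),.054,oo))
E
python3 cmp.py i | sed 's/np.float64(\([0-9.]*\))/\1/g'
```

```text
ee_pos: [0.5467, 0.2979, 0.1926]
force: [0.8, -0.3, 0.0]
gripper_width: 0.06
gripper_force: 0.0
ee_pos: [0.548, 0.2955, 0.194]
force: [-0.6, -0.1, -0.3]
gripper_width: 0.0604
gripper_force: 0.0
24.9 [0.54798212 0.29546942 0.19400764] 89.68561698203506
ring [(0.0, 105), (0.05, 170), (0.1, 199), (0.15, 181), (0.2, 124), (0.25, 118), (0.3, 115), (0.35, 121)]
0.038 (323.095105850816, 199.57339529742092) [(244.0, 105), (245.0, 107), (246.0, 111), (247.0, 120), (248.0, 133), (249.0, 141), (250.0, 139), (251.0, 127), (252.0, 106), (253.0, 82), (254.0, 66), (255.0, 62), (256.0, 62), (257.0, 61), (258.0, 56), (259.0, 45), (260.0, 34), (261.0, 26), (262.0, 22), (263.0, 20), (264.0, 21), (265.0, 19), (266.0, 19), (267.0, 17), (268.0, 21), (269.0, 34), (270.0, 61), (271.0, 92), (272.0, 117), (273.0, 131), (274.0, 136), (275.0, 138), (276.0, 138), (277.0, 137), (278.0, 138), (279.0, 140), (280.0, 142), (281.0, 144), (282.0, 152), (283.0, 163), (284.0, 171), (285.0, 175), (286.0, 179), (287.0, 183), (288.0, 188), (289.0, 192), (290.0, 194), (291.0, 196), (292.0, 197), (293.0, 198), (294.0, 199), (
[... 1802 characters left out ...]
215, 13), (216, 10), (217, 10), (218, 12), (219, 11), (220, 11), (221, 11), (222, 11), (223, 9), (224, 9), (225, 10), (226, 9), (227, 10), (228, 10), (229, 10), (230, 10), (231, 10), (232, 9), (233, 11), (234, 11), (235, 9), (236, 10), (237, 8), (238, 10), (239, 10), (240, 10), (241, 9), (242, 11), (243, 9), (244, 9), (245, 6), (246, 9), (247, 14), (248, 42), (249, 85), (250, 119), (251, 126), (252, 125), (253, 126), (254, 116), (255, 101), (256, 84), (257, 40), (258, 22), (259, 18), (260, 12), (261, 7), (262, 8), (263, 9), (264, 11), (265, 11), (266, 11), (267, 11), (268, 19), (269, 23), (270, 24), (271, 25), (272, 25), (273, 24), (274, 21), (275, 20)]
dot [0.54972936 0.32414325 0.054     ]
```

Compared with picture d, the pad has moved 17.5–18 mm while the drive moved about 23 mm. That makes the spring about 5.2 mm compressed now, with the bite at ~1.58 rad. The torque hinge (1.45–1.6) agrees. About 0.09 rad remains to reach one stud spacing, so I'll go back to the knob.

```bash
echo '[{"dx":-0.4, "dy":-0.1, "rz":0.15}, {"dx":-0.8, "dy":-0.2, "rz":0.3}, {"dx":-1.2, "dy":-0.3, "rz":0.45}, {"dx":-1.6, "dy":-0.4, "rz":0.6}, {"dx":-2, "dy":-0.5, "rz":0.75}, {"dx":-2.4, "dy":-0.6, "rz":0.9}, {"dx":-2.8, "dy":-0.7, "rz":1.05}, {"dx":-3.2, "dy":-0.78, "rz":1.2}, {"dx":-3.42, "dy":-0.78, "rz":1.35}, {"dx":-3.42, "dy":-0.78, "rz":1.5}]' | python3 -m pendant 0.05| grep -E 'pos|force'
echo '[{"rz":0.15}, {"rz":0.3}, {"rz":0.45}, {"rz":0.53}, {"rz":0.53}, {"rz":0.53}]' | python3 -m pendant | grep -E 'pos|force|width'
python3 -c "
from h import *
to((.5087,.1246,.0545),-26.5)"
```

```text
ee_pos: [0.5086, 0.1225, 0.1949]
force: [0.8, -0.2, -1.2]
gripper_force: 0.0
ee_pos: [0.5086, 0.1249, 0.1949]
force: [-0.6, 0.3, 0.2]
gripper_width: 0.05
gripper_force: 0.0
shift [0.0002 0.0003 0.1404] len 0.140 yaw -26.41 tilt [ 2.e-04 -0.e+00 -1.e+00] rz 0.0015
```

```bash
echo '[{"dz":0.8}, {"dz":1.6}, {"dz":2.2}, {"dz":2.6}, {"dz":2.79}, {"dz":2.79}]' | python3 -m pendant | grep -E 'pos|force'
echo '[{}, {}, {}, {}, {}, {}]' | python3 -m pendant 0.005 30 | grep -E 'pos|force|width'
python3 f.py
echo '[{"dy":-0.022, "dz":-0.01, "rz":0.025}, {"dy":-0.044, "dz":-0.01, "rz":0.05}, {"dx":0.002, "dy":-0.066, "dz":-0.01, "rz":0.075}, {"dx":0.002, "dy":-0.066, "dz":-0.01, "rz":0.075}]' | python3 -m pendant >/dev/null; python3 f.py
```

```text
ee_pos: [0.508, 0.1246, 0.0543]
force: [-0.4, -0.9, 0.2]
gripper_force: 0.0
ee_pos: [0.5092, 0.1244, 0.0566]
force: [-1.8, -1.8, 5.8]
gripper_width: 0.015
gripper_force: 29.1
t 28.1 Ft [-1.12  2.2  -5.43] mz -0.053 TAU 0.0412 sd 0.0301 ang 2.025 toolang 2.034 r 0.0432
t 28.85 Ft [-0.13  4.4  -7.57] mz 0.027 TAU 0.2165 sd 0.0367 ang 2.091 toolang 2.111 r 0.0432
```

In the tool's units: -0.0007 m is -0.014.

```bash
echo '[{"dy":-0.014, "rz":0.015}, {"dy":-0.014, "rz":0.015}]' | python3 -m pendant >/dev/null; python3 q.py; python3 -c "
import sys; from ring import *
o,im=snap('wrist','wj.png'); ring(o,im[:,:,::-1].copy())"
echo '[{}, {}, {}, {}]' | python3 -m pendant 0.05 | grep -E 'pos|force|width'
echo '[{"dz":-0.6}, {"dz":-1.4}, {"dz":-2.2}, {"dz":-2.8}, {"dz":-2.8}]' | python3 -m pendant | grep -E 'pos|force|width'
python3 -c "
from h import *
to((.5489,.2959,.1954),89.8)"
```

```text
t 29.05 Ft [ 0.91  4.8  -8.1 ] mz 0.055 TAU 0.2631 sd 0.0 ang 2.104 toolang 2.126 r 0.0432
ring [(np.float64(1.85), 202), (np.float64(1.9), 203), (np.float64(1.95), 203), (np.float64(2.0), 203), (np.float64(2.05), 197), (np.float64(2.1), 246), (np.float64(2.15), 238), (np.float64(2.2), 143), (np.float64(2.25), 167), (np.float64(2.3), 202), (np.float64(2.35), 200)]
ee_pos: [0.5107, 0.1287, 0.0558]
force: [-0.3, -0.1, -0.1]
gripper_width: 0.0499
gripper_force: 0.0
ee_pos: [0.5133, 0.1294, 0.2002]
force: [0.8, 0.1, 0.0]
gripper_width: 0.0502
gripper_force: 0.0
shift [-0.0573 -0.1603  0.0056] len 0.170 yaw -31.71 tilt [ 0.0081  0.0028 -1.    ] rz -2.1207
```

Units first: shifts go in units of 50 mm. So -0.16 m is -3.2, -0.15 m is -3.

```bash
echo '[{"dy":-0.4, "rz":-0.15}, {"dx":-0.14, "dy":-0.8, "rz":-0.3}, {"dx":-0.28, "dy":-1.2, "rz":-0.45}, {"dx":-0.4, "dy":-1.6, "rz":-0.6}, {"dx":-0.56, "dy":-2, "rz":-0.75}, {"dx":-0.7, "dy":-2.4, "rz":-0.9}, {"dx":-0.84, "dy":-2.8, "rz":-1.05}, {"dx":-1, "dy":-3, "dz":0.06, "rz":-1.2}, {"dx":-1.14, "dy":-3.2, "dz":0.12, "rz":-1.35}, {"dx":-1.14, "dy":-3.2, "dz":0.12, "rz":-1.5}]' | python3 -m pendant 0.06| grep -E 'pos|force'
echo '[{"rz":-0.15}, {"rz":-0.3}, {"rz":-0.45}, {"rz":-0.6}, {"rz":-0.62}, {"rz":-0.62}, {"rz":-0.62}]' | python3 -m pendant | grep -E 'pos|force|width'
python3 cmp.py k | tail -4 | sed 's/np.float64(\([0-9.]*\))/\1/g'
```

```text
ee_pos: [0.5447, 0.2965, 0.1881]
force: [0.1, -0.6, -0.6]
gripper_force: 0.0
ee_pos: [0.546, 0.2942, 0.1893]
force: [-0.8, 0.2, -0.2]
gripper_width: 0.0598
gripper_force: 0.0
ring [(0.9, 160), (0.95, 162), (1.0, 162), (1.05, 162), (1.1, 162), (1.15, 163), (1.2, 163), (1.25, 162), (1.3, 161), (1.35, 159), (1.4, 160)]
0.038 (325.98020941237405, 199.95309774082418) [(244.0, 106), (245.0, 109), (246.0, 122), (247.0, 144), (248.0, 161), (249.0, 164), (250.0, 158), (251.0, 146), (252.0, 134), (253.0, 124), (254.0, 117), (255.0, 114), (256.0, 113), (257.0, 113), (258.0, 112), (259.0, 109), (260.0, 104), (261.0, 102), (262.0, 102), (263.0, 106), (264.0, 110), (265.0, 113), (266.0, 115), (267.0, 115), (268.0, 114), (269.0, 107), (270.0, 93), (271.0, 77), (272.0, 66), (273.0, 63), (274.0, 64), (275.0, 68), (276.0, 72), (277.0, 70), (278.0, 58), (279.0, 46), (280.0, 46), (281.0, 64), (282.0, 94), (283.0, 127), (284.0, 152), (285.0, 167), (286.0, 176), (287.0, 182), (288.0, 187), (289.0, 191), (290.0, 194), (291.0, 195), (292.0, 197), (293.0, 198), (294.0, 199), (295.0, 200), (296.0, 200), (297.0, 200), (298.0, 200), (299.0, 200), (300.0, 200), (301.0, 200)]
collar sat [(215, 11), (216, 11), (217, 11), (218, 11), (219, 12), (220, 12), (221, 13), (222, 12), (223, 12), (224, 11), (225, 10), (226, 9), (227, 10), (228, 8), (229, 8), (230, 10), (231, 12), (232, 11), (233, 12), (234, 11), (235, 11), (236, 11), (237, 10), (238, 9), (239, 9), (240, 10), (241, 9), (242, 9), (243, 10), (244, 10), (245, 8), (246, 8), (247, 4), (248, 25), (249, 70), (250, 113), (251, 113), (252, 122), (253, 127), (254, 124), (255, 128), (256, 126), (257, 114), (258, 81), (259, 36), (260, 22), (261, 10), (262, 8), (263, 8), (264, 9), (265, 9), (266, 12), (267, 13), (268, 18), (269, 21), (270, 27), (271, 28), (272, 29), (273, 26), (274, 22), (275, 22)]
dot [0.54974212 0.32422091 0.054     ]
```

The pad has stayed put against the tank since the earlier check while the drive advanced, giving about 6.3 mm of compression, or one stud spacing. The tank has not moved and the gripper is clear, so I'm handing in.

```bash
python3 -c "
from workcell import robot
print(robot.close_job())"
```

```text
the job is handed in; nothing more can be done
None
```

I handed the job in: the tank stands square against the end block and is clamped about one stud spacing (roughly 6.3 mm of spring give) past the bite, with the wheel let go. The bite point (about 1.58 rad, maybe 0.06 either way) comes from noisy torque readings and the pad's position in the pictures, as I felt no clear jump.

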